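Find the full drill case and hand it over

ROBOT

A 6-joint arm with a two-finger parallel gripper is mounted at the origin on the work surface. World frame = base frame: x ahead of the robot, y to its left, z up, the work surface at z = 0. Lengths are in m, angles in rad, forces in N, time in s.
With the tool pointing down it reaches from about 0.35 to 0.775 m from the base axis. Payload 5.5 kg.
Tool frame: the origin (TCP) lies midway between the tips of the shut fingers; the grasp point (between the pads) lies 19 mm behind it; z points along the fingers, y is the line along which they close (so a half turn about z gives the same grasp; the last joint's range is limited). The gripper opens to 85 mm and grips with 20 to 120 N. Pads are 22 mm wide; open, the fingers measure 114 mm over their backs; the gripper's body (76 mm by 85 mm) begins 54 mm behind the grasp point. The pads swing forward as they close: fully open they stand 13 mm farther back than shut.
Start: joints at [-1.477, 0.313, 0.046, 1.304, 0, 1.431], TCP at [0.133, -0.559, 0.231] pointing down, gripper open.
Joint ranges: [-2.76, 2.76], [-0.86, 1.69], [-1.03, 1.26], [-2.2, 2.34], [-1.47, 1.5], [-3.14, 3.14]. Speed limits (rad/s): [2.57, 2.57, 3.14, 3.14, 3.14, 3.14].

INTERFACE

Orientations are given as a unit quaternion [w, x, y, z].
In Python, from workcell import env gives the robot as it stands. The module is installed in compiled form; this text tells all that it offers.
- The arm moves only by the tool servo_tool, never from a script. Its argument "increments" is a list of rows, each an object of numbers: "grip": the closure, from 0 (fully open) to 1 (shut); "x", "y", "z": the shift along the tool's x, y, z in mm; "roll": the turn about the tool's z in degrees. In form: [{"grip": .., "x": .., "y": .., "z": .., "roll": ..}, ...]. A call has 1 to 5 rows; each row shifts and turns the commanded pose from where the row before left it, along the tool's axes as they then stand; what a row does not reach is not made up. A row lasts 1/12 s, in which the tool goes at most 41.7 mm and 7.16 degrees, less where a joint would pass 70% of its speed; a pose out of reach is approached as far as the arm can. A call is refused whole if a number of a shift passes 41.7 or a number of a turn 7.16, either way. A call with a gripper value outside its range is refused whole. The fingers move at their own pace and stop on an object; "grip_force" is the grip in N (left out, the last holds). Time passes only in rows, so rows that do not move let the fingers close. It gives the time, the measured TCP pose, the force, the opening and the grip force at its end, in the units of the state.
- env.get_state(): the state, without advancing time (a new reading comes with each control period).
- env.read_camera(name): name is "side" or "top" or "wrist"; returns the picture (480x640x3 uint8, red, green, blue); there is no depth.
- env.get_calibration(name): a dict with "vertical_fov" (degrees; the focal length in pixels is half the picture's height over the tangent of half this angle, whatever the lens; pixels are square), "cx", "cy" (the principal point, pixels), "rvec" (rotation vector, rad) and "tvec" (3), from world to camera coordinates, as OpenCV has them; the wrist camera has in their place "tool_from_camera" (4x4, takes a point from camera to tool coordinates, whose origin is the TCP and whose axes are the flange's). Camera axes: x right, y down, z forward; pixel columns grow to the right and rows downward; lengths in m; the calibration is good to about 2 mm. The wrist camera is an equidistant fisheye: a pixel r from the principal point sees the ray r / f radians off the axis. A picture is of the moment at which its call begins: read the wrist's pose just before it. get_calibration takes no time and is no camera call.
- env.hand_in(): hands the job in; it is judged then, once.
The state is a dict: "clock": time; "joint_pos": joint angles; "qvel": joint speeds; "tau": joint torques, N m; "tcp_pos": TCP position; "orientation": TCP orientation; "wrist_force": force on the tool from outside, world axes, zero at the start; "ft_torque": the same for the moment, N m; "finger_gap": finger opening in m; "grip_force": force on a finger pad.
Only numpy, scipy, OpenCV 4.12 (cv2) and the standard library are available. Lean on these libraries where they do the work, as an engineer would, in place of code of your own. Each camera call takes 0.05 s, during which the arm holds its last target. There are 200 camera calls.

TASK

Two identical closed steel drill cases stand on the bench: one still has its full set of bits, the other is nearly empty. Heft them to find out which is which, slide the light one upright into the free middle slot of the plywood rack, fully home, and let go of it; then pick up the heavy one and finish while holding it up for handing over, upright and still, with at least 15 cm of air between it and the bench. Do not knock over either case, and leave the two small boxes in the rack, the tin and the hammer where they are.

Things in the scene. Friction and masses are not known exactly. Their poses are not given: they have to be found in the camera images.
- case_1_mid (a point): Middle (50 mm up) of one of two closed grey steel drill cases that look the same: 150 mm long (x), 36 mm thick (y), 100 mm high (z), standing on the long narrow edge. Can be gripped from above across the 36 mm; balances about its middle. They weigh 0.3 to 0.9 kg and differ by at least 0.2 kg; which is heavier changes from start to start and cannot be seen.
- case_2_mid (a point): Middle of the other drill case: same shape, size and axes.
- rack: Plywood rack fixed to the bench, 169 mm long (x), 128 mm wide (y); origin at bench level under the middle of its free middle slot. Four walls along x, 9 mm thick, their bevelled tops 56 mm above the bench. Beside the middle slot, 42 mm either side of it, is a narrow 26 mm slot with a small box in it, whose top is 60 mm above the bench.
- tap_box_mid (a point): Middle of a small black box, 110 x 22 x 48 mm high, standing in the rack's narrow slot on the +y side, its top 60 mm above the bench. Stays there.
- die_box_mid (a point): Middle of the same kind of small black box in the rack's narrow slot on the -y side, its top 60 mm above the bench. Stays there.
- tin_mid (a point): Middle of an upright round tin with a metal lid and a plain paper label, 66 mm in diameter and 105 mm high, standing on the bench. Stays there.
- hammer: Hammer lying on the bench, 260 mm long along its x (handle end at -x), its origin at bench level half-way along. Stays there.
- slot_floor (a point): Middle of the free slot's floor, 12 mm above the bench; the slot runs along x, is 160 mm long and 40 mm wide (y), open on top and at its -x end, closed by a board 80 mm to +x. Straight up to 52 mm above the bench, then bevels widen the mouth 4 mm a side. A case that is home stands on this floor, along the slot, its middle 50 mm above this point, give or take 20 mm lengthwise.
Not all that is in view belongs to the job. Leave any blue, green or pink look-alike of the part that bears case_2_mid alone.

How it is judged:
On the way, in this order (a step that is already met when the one before it is completed fails the run):
1. one of the drill cases has been lifted clear of the bench and felt for its weight (height (world z) of any of case_1_mid, case_2_mid above 0.065 m), for 0.3 s.
2. the light drill case stands fully home in the rack's free slot, let go (its weight on the rack tells it from the heavy one) (((x of case_1_mid in the frame of rack between -0.025 and 0.025 m and y of case_1_mid in the frame of rack between -0.006 and 0.006 m and z of case_1_mid in the frame of rack below 0.066 m and angle between the x axis of case_1_mid and the x axis of rack, either way round below 0.08 rad and angle between case_1_mid's own z axis and vertical below 0.1 rad and contact force between case_1 and the fingers below 0.1 N and contact force between case_1 and rack between 1.5 and 5.8 N) or (x of case_2_mid in the frame of rack between -0.025 and 0.025 m and y of case_2_mid in the frame of rack between -0.006 and 0.006 m and z of case_2_mid in the frame of rack below 0.066 m and angle between the x axis of case_2_mid and the x axis of rack, either way round below 0.08 rad and angle between case_2_mid's own z axis and vertical below 0.1 rad and contact force between case_2 and the fingers below 0.1 N and contact force between case_2 and rack between 1.5 and 5.8 N))), for 0.2 s.
At the end, for the whole second after the job is handed in: The light case is home in the slot (6 mm, 25 mm lengthwise, 5 deg), untouched, weighing under 5.8 N on the rack; the heavy one hangs in the fingers alone, its middle over 195 mm above the bench, upright to 15 deg, still (((x of case_1_mid in the frame of rack between -0.025 and 0.025 m and y of case_1_mid in the frame of rack between -0.006 and 0.006 m and z of case_1_mid in the frame of rack below 0.066 m and angle between the x axis of case_1_mid and the x axis of rack, either way round below 0.08 rad and angle between case_1_mid's own z axis and vertical below 0.1 rad and contact force between case_1 and the fingers below 0.1 N and contact force between case_1 and rack between 1.5 and 5.8 N and height (world z) of case_2_mid above 0.195 m and angle between case_2_mid's own z axis and vertical below 0.26 rad and linear speed of case_2 below 0.03 m/s and contact force between case_2 and the fingers above 3 N and contact force between case_2 and rack below 0.1 N and contact force between case_2 and case_1 below 0.1 N) or (x of case_2_mid in the frame of rack between -0.025 and 0.025 m and y of case_2_mid in the frame of rack between -0.006 and 0.006 m and z of case_2_mid in the frame of rack below 0.066 m and angle between the x axis of case_2_mid and the x axis of rack, either way round below 0.08 rad and angle between case_2_mid's own z axis and vertical below 0.1 rad and contact force between case_2 and the fingers below 0.1 N and contact force between case_2 and rack between 1.5 and 5.8 N and height (world z) of case_1_mid above 0.195 m and angle between case_1_mid's own z axis and vertical below 0.26 rad and linear speed of case_1 below 0.03 m/s and contact force between case_1 and the fingers above 3 N and contact force between case_1 and rack below 0.1 N and contact force between case_1 and case_2 below 0.1 N))); the arm keeps its last pose, push and grip.
It fails at once if a small box in the rack, the tin or the hammer was moved more than 20 mm (distance of any of tap_box_mid, die_box_mid, tin_mid, hammer from where it was at the start of the episode above 0.02 m).
It fails at once if a drill case was knocked over (tilted more than 35 degrees) (angle between any of case_1_mid, case_2_mid's own z axis and vertical above 0.6 rad).
It also fails if it takes over 69 s, if anything falls off the work surface, if the arm or the gripper's body presses on something with over 40 N, if the wrist force passes 120 N, or if a joint passes its speed limit or range.

## Working session

There is one attempt and no reset: what is moved stays moved. The work goes in short steps, Python scripts to look and compute and a tool call to move; the robot and the scene stay as the last step left them, time stands still between calls to the robot, and variables do not carry over. Pictures are saved under pics/ and viewed, at most 10 in all, crops included, and the job is handed in when it is done.

Besides the shell and the picture viewer there is one more tool, called after ">>>" by a JSON object that holds its "name" and its "arguments", one argument or row to a line. servo_tool: Moves the arm, as the interface text tells. Its arguments: {"type":"object","properties":{"increments":{"type":"array"},"grip_force":{"type":"number"}},"required":["increments"]}

```bash
mkdir -p pics
python3 - <<'E'
from workcell import env
import cv2,numpy as np
for n in ("top","side"):
    im=env.read_camera(n); cv2.imwrite(f"pics/{n}0.png",im[:,:,::-1]); np.save(f"{n}0.npy",im); print(n,env.get_calibration(n))
print(env.get_calibration("wrist"))
print(env.get_state())
E
```

```text
top {'vertical_fov': 53.347159683199095, 'cx': 317.8610979786769, 'cy': 241.56694535564293, 'rvec': array([ 2.21226194, -2.14835777,  0.12733272]), 'tvec': array([0.03372216, 0.53114869, 1.18449075])}
side {'vertical_fov': 45.584409473304916, 'cx': 321.11973338922957, 'cy': 234.96823857695566, 'rvec': array([ 0.42639516, -2.62325277,  1.32784867]), 'tvec': array([0.49776919, 0.11299132, 1.17925961])}
{'vertical_fov': 65.70646984690485, 'cx': 317.8717081130875, 'cy': 240.75746357281588, 'tool_from_camera': array([[-9.52090525e-05, -9.65662651e-01, -2.59799220e-01,
         6.51456446e-02],
       [ 9.99999475e-01, -3.57074541e-04,  9.60759410e-04,
         7.61727816e-05],
       [-1.02053717e-03, -2.59798992e-01,  9.65662178e-01,
        -1.43133439e-01],
       [ 0.00000000e+00,  0.00000000e+00,  0.00000000e+00,
         1.00000000e+00]])}
{'clock': 0.1, 'joint_pos': array([-1.47660822e+00,  3.13924283e-01,  4.50446221e-02,  1.30362637e+00,
       -1.04197014e-05,  1.43120180e+00]), 'qvel': array([ 0.00060439, -0.00033066,  0.00134997, -0.00038847, -0.00120635,
       -0.00075071]), 'tau': array([ 3.19833976e-03, -4.81722379e+01,  2.99245763e+01,  1.26657769e-02,
       -1.42910671e-04, -2.94165204e-06]), 'tcp_pos': array([ 0.1331479 , -0.55886739,  0.23047903]), 'orientation': array([-8.54747721e-04,  9.93175622e-01,  1.16625264e-01,  1.41976593e-05]), 'wrist_force': array([-0.36368526,  0.51269153, -0.27535296]), 'ft_torque': array([-0.04265909, -0.00782561,  0.03181661]), 'grip_force': 0.0, 'finger_gap': 0.08536165356248318}
```

View pics/top0.png

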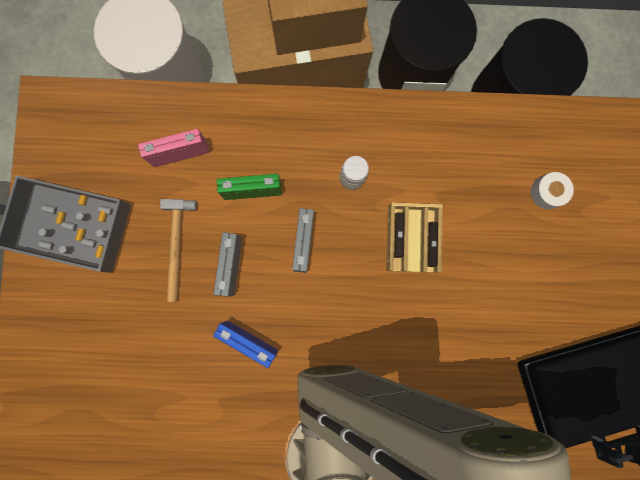

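View pics/side0.png

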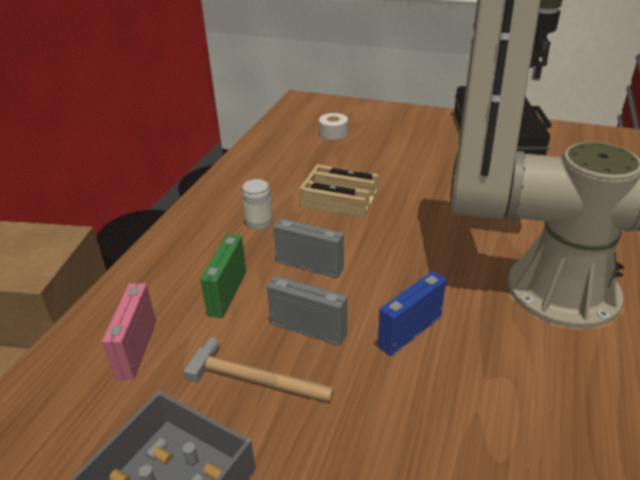

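Top view: the two grey cases are at about px (228,265) and (303,240). The rack is at (415,238), the tin at (355,170) and the hammer at (175,250). The green (250,186), pink (173,147) and blue (246,343) cases are look-alikes, so I leave them alone. I'll enlarge the cases and rack to confirm.

```bash
cat > h.py <<'E'
import numpy as np,cv2
from workcell import env
from scipy.spatial.transform import Rotation as R
def cal(n):
    c=env.get_calibration(n); f=240/np.tan(np.radians(c['vertical_fov']/2))
    return c,np.array([[f,0,c['cx']],[0,f,c['cy']],[0,0,1]]),cv2.Rodrigues(c['rvec'])[0]
def cast(n,px,z):
    c,K,Rm=cal(n); o=-Rm.T@c['tvec']
    d=(Rm.T@np.linalg.inv(K)@np.c_[np.atleast_2d(px),np.ones(len(np.atleast_2d(px)))].T).T
    return o+d*((z-o[2])/d[:,2])[:,None]
def proj(n,P):
    c,K,_=cal(n); return cv2.projectPoints(np.atleast_2d(np.float64(P)),c['rvec'],c['tvec'],K,None)[0][:,0]
E
python3 - <<'E'
from h import *
im=np.load("top0.npy")
c=im[190:310,205:335]; d=im[190:310,370:460]
o=np.hstack([c,d])
cv2.imwrite("pics/crop.png",cv2.resize(o[:,:,::-1],None,fx=3.6,fy=3.6,interpolation=cv2.INTER_CUBIC))
c_,K,Rm=cal("top"); print("cam",-Rm.T@c_['tvec'])
E
```

```text
cam [0.41195095 0.07085507 1.22945127]
```

View pics/crop.png

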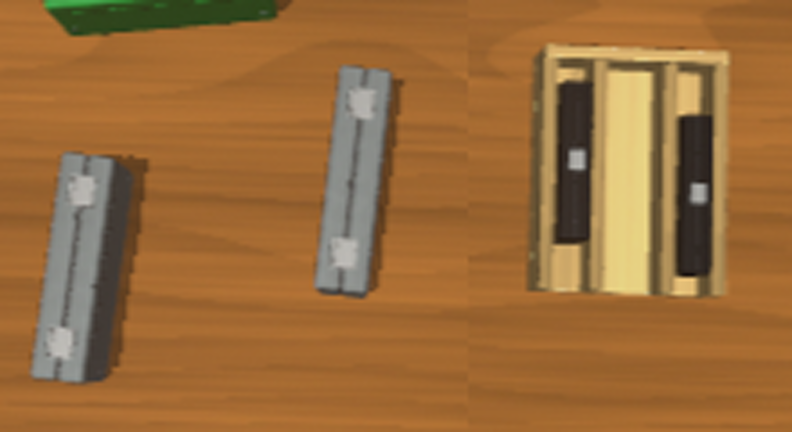

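The crop confirms two plain grey steel cases with silver latches, at top px (225,264) and (303,240). The rack's middle slot is free, between two black boxes.

Run:
```python
from h import *
np.set_printoptions(precision=4,suppress=True)
def full(p): 
    p=np.array(p,float); off=np.where(p[:,:1]<468,205,370-468/3.6); return np.c_[(p[:,0]+.0)/3.6+off[:,0]-.4,p[:,1]/3.6+190-.4]
im=np.load("top0.npy"); hsv=cv2.cvtColor(im,cv2.COLOR_RGB2HSV)
for n,q in dict(L=[(62,153),(113,157),(85,382),(32,377)],Rr=[(341,66),(391,70),(366,296),(316,291)]).items():
    P=cast("top",full(q),.1); print(n,P.mean(0),"len",np.linalg.norm((P[0]+P[1]-P[2]-P[3])/2),"w",np.linalg.norm(P[0]-P[1]),"yaw",np.arctan2(*((P[0]+P[1]-P[2]-P[3])[[1,0]])))
print("rack back top corners",cast("top",full([(545,45),(728,50)]),.056))
print("rack front wall top outer corners",cast("top",full([(541,290),(722,294)]),.056))
print("inner wall tops edges z.056 mid (597,608 | 664,676)",cast("top",full([(597,170),(608,170),(664,170),(676,170)]),.056))
print("boxes",cast("top",full([(577,160),(699,193)]),.06), "tin",cast("top",[(356,168)],.105))
print("hammer",cast("top",[(173,301),(176,205),(160,204),(197,205)],.02))
# auto grey top-face mask via side wall
for nm,(x0,x1,y0,y1) in dict(L=(207,250,225,305),Rr=(285,322,200,280)).items():
    s=hsv[y0:y1,x0:x1]; m=((s[...,1]<70)&(s[...,2]>95)).astype(np.uint8)
    r=cv2.minAreaRect(np.argwhere(m)[:,::-1].astype(np.float32)); b=cv2.boxPoints(r)+[x0,y0]
    P=cast("top",b,.1); print(nm,"mask",P.mean(0),np.linalg.norm(P-np.roll(P,1,0),axis=1))
```

```text
L [0.4638 0.2681 0.1   ] len 0.14783617425561071 w 0.03361287536099232 yaw -0.08110761785536517
Rr [0.5262 0.0865 0.1   ] len 0.1504328017575334 w 0.03330158032279249 yaw -0.07846723141065895
rack back top corners [[ 0.6314 -0.1299  0.056 ]
 [ 0.632  -0.2575  0.056 ]]
rack front wall top outer corners [[ 0.4616 -0.1294  0.056 ]
 [ 0.4625 -0.2538  0.056 ]]
inner wall tops edges z.056 mid (597,608 | 664,676) [[ 0.5453 -0.167   0.056 ]
 [ 0.5456 -0.1746  0.056 ]
 [ 0.5468 -0.2134  0.056 ]
 [ 0.547  -0.2217  0.056 ]]
boxes [[ 0.5514 -0.1523  0.06  ]
 [ 0.5312 -0.2366  0.06  ]] tin [[ 0.7026 -0.036   0.105 ]]
hammer [[0.3704 0.4067 0.02  ]
 [0.6131 0.4131 0.02  ]
 [0.6143 0.4537 0.02  ]
 [0.6148 0.3599 0.02  ]]
L mask [0.464  0.2689 0.1   ] [0.0334 0.1479 0.0338 0.1479]
Rr mask [0.5272 0.0865 0.1   ] [0.0347 0.1482 0.0352 0.1483]
```

>>> {"name": "servo_tool", "arguments": {
  "increments": [
    {"grip": 0, "x": 33.4, "y": -17, "z": -1, "roll": 4.5},
    {"grip": 0, "x": 31.9, "y": -19.6, "z": -1, "roll": 4.5},
    {"grip": 0, "x": 30.3, "y": -22, "z": -1, "roll": 4.4},
    {"grip": 0, "x": 28.5, "y": -24.3, "z": -1, "roll": 0},
    {"grip": 0, "x": 28.5, "y": -24.3, "z": -1, "roll": 0}
  ]
}}

```text
clock: 0.52
tcp_pos: [0.2766, -0.4365, 0.2359]
orientation: [-0.0, 1.0, -0.001, -0.0]
wrist_force: [0.4, 0.3, 0.1]
finger_gap: 0.0857
grip_force: 0.0
```

>>> {"name": "servo_tool", "arguments": {
  "increments": [
    {"grip": 0, "x": 28.5, "y": -24.3, "z": -1, "roll": 0},
    {"grip": 0, "x": 28.5, "y": -24.3, "z": -1, "roll": 0},
    {"grip": 0, "x": 28.5, "y": -24.3, "z": -1, "roll": 0},
    {"grip": 0, "x": 28.5, "y": -24.3, "z": -1, "roll": 0},
    {"grip": 0, "x": 28.5, "y": -24.3, "z": -1, "roll": 0}
  ]
}}

```text
clock: 0.93
tcp_pos: [0.4192, -0.3148, 0.2411]
orientation: [-0.0, 1.0, -0.0, -0.0]
wrist_force: [-0.5, -0.2, -0.2]
finger_gap: 0.0852
grip_force: 0.0
```

>>> {"name": "servo_tool", "arguments": {
  "increments": [
    {"grip": 0, "x": 28.5, "y": -24.3, "z": -1, "roll": 0},
    {"grip": 0, "x": 28.5, "y": -24.3, "z": -1, "roll": 0},
    {"grip": 0, "x": 28.5, "y": -24.3, "z": -1, "roll": 0},
    {"grip": 0, "x": 28.5, "y": -24.3, "z": -1, "roll": 0},
    {"grip": 0, "x": 20, "y": -20, "z": 0, "roll": 0}
  ]
}}

```text
clock: 1.35
tcp_pos: [0.5542, -0.1972, 0.2449]
orientation: [-0.0, 1.0, 0.001, 0.0]
wrist_force: [0.3, -1.1, 0.4]
finger_gap: 0.0853
grip_force: 0.0
```

>>> {"name": "servo_tool", "arguments": {
  "increments": [
    {"x": 0},
    {"x": 0},
    {"x": 0}
  ]
}}

```text
invalid input at $.increments[0]: expected keys grip, x, y, z, roll
```

```bash
cat >> h.py <<'E'
def wpose():
    s=env.get_state(); q=s['orientation']; T=np.eye(4); T[:3,:3]=R.from_quat([*q[1:],q[0]]).as_matrix(); T[:3,3]=s['tcp_pos']; return T
def wshot(tag):
    T=wpose(); im=env.read_camera("wrist"); np.savez(tag+".npz",im=im,T=T); cv2.imwrite(f"pics/{tag}.png",im[:,:,::-1]); return im,T
def wcast(T,px,z):
    c=env.get_calibration("wrist"); f=240/np.tan(np.radians(c['vertical_fov']/2)); C=T@c['tool_from_camera']
    d=np.atleast_2d(np.float64(px))-[c['cx'],c['cy']]; r=np.linalg.norm(d,axis=1)+1e-9; t=r/f
    v=np.c_[d*(np.sin(t)/r)[:,None],np.cos(t)]@C[:3,:3].T
    return C[:3,3]+v*((z-C[2,3])/v[:,2])[:,None]
def show():
    s=env.get_state(); T=wpose(); print("t %.2f tcp %s yaw %.4f tilt %.4f F %s gap %.4f grip %.1f"%(s['clock'],np.round(s['tcp_pos'],4),np.arctan2(T[1,0],T[0,0]),np.arccos(-T[2,2]),np.round(s['wrist_force'],2),s['finger_gap'],s['grip_force']))
def goto(x,y,z,yaw):
    "shift in tool mm and roll deg from the present measured pose"
    T=wpose(); y0=np.arctan2(T[1,0],T[0,0]); d=T[:3,:3].T@(np.array([x,y,z])-T[:3,3]); print("to go tool mm",np.round(d*1e3,1),"roll",round(np.degrees(y0-yaw),2))
E
python3 - <<'E'
from h import *
show(); wshot("w1")
E
```

```text
t 1.35 tcp [ 0.5542 -0.1972  0.2449] yaw 0.0014 tilt 0.0004 F [ 0.3  -1.08  0.4 ] gap 0.0853 grip 0.0
```

View pics/w1.png

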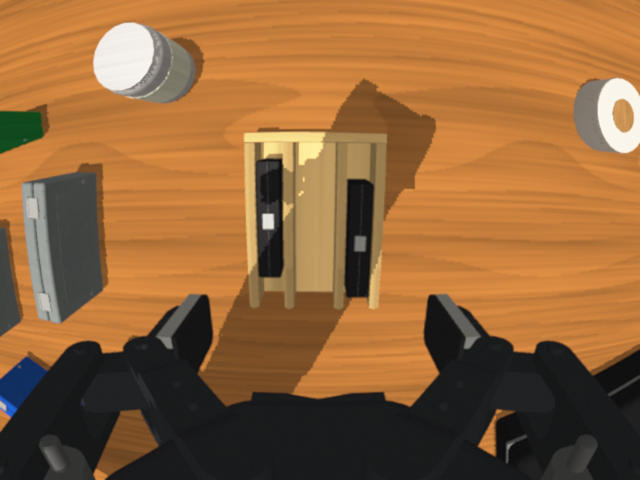

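The wrist view shows the rack walls from (245,135) to (385,307), with the free slot at about x=296–335. The tin is at (130,60) and a grey case at (65,250). Next I measure the wall edges from row profiles.

Run:
```python
from h import *
np.set_printoptions(precision=4,suppress=True)
d=np.load("w1.npz"); g=cv2.GaussianBlur(cv2.cvtColor(d['im'],cv2.COLOR_RGB2GRAY),(3,3),0).astype(float); T=d['T']
for r in (150,200,240,280,298):
    pr=g[r-2:r+3].mean(0); e=np.gradient(pr); k=[(i,int(e[i])) for i in range(242,392) if abs(e[i])>5 and abs(e[i])==abs(e[i-2:i+3]).max()]
    print(r,k); print("   y@.056",wcast(T,[(i,r) for i,_ in k],.056)[:,1])
print("back/front x", wcast(T,[(316,133),(251,307),(375,307)],.056))
print("wall pairs: inner L top/bottom, inner R", wcast(T,[(289,145),(290,305),(340,145),(337,305)],.056)[:,:2])
m=(g<45)&(np.arange(480)[:,None]<300)&(np.arange(480)[:,None]>155)
```

```text
150 [(244, 16), (254, -29), (263, 31), (292, -26), (298, 31), (320, -18), (335, -17), (347, 6), (370, -14), (376, 11), (386, -14)]
   y@.056 [-0.1313 -0.1405 -0.1486 -0.1746 -0.1799 -0.1994 -0.2127 -0.2233 -0.2439
 -0.2494 -0.2585]
200 [(245, 16), (255, -42), (261, -8), (275, 5), (278, -9), (282, 37), (292, -8), (295, 15), (334, -19), (347, -36), (373, 31), (384, -12)]
   y@.056 [-0.131  -0.1403 -0.1459 -0.1587 -0.1615 -0.1651 -0.1742 -0.1769 -0.2121
 -0.2239 -0.2477 -0.2579]
240 [(246, 23), (256, -40), (270, -10), (283, 34), (292, -8), (295, 15), (333, -17), (345, -32), (354, 29), (366, -28), (371, 30)]
   y@.056 [-0.1303 -0.1399 -0.1531 -0.1653 -0.1737 -0.1765 -0.2116 -0.2228 -0.2311
 -0.2424 -0.2471]
280 [(244, -14), (248, 11), (258, -8), (263, 15), (296, 16), (332, -17), (344, -30), (369, 48), (380, -8)]
   y@.056 [-0.1261 -0.1301 -0.1399 -0.1448 -0.1767 -0.2112 -0.2227 -0.2469 -0.2576]
298 [(249, 14), (258, -7), (284, 14), (293, -9), (334, 12), (343, -11), (344, -11), (351, 11), (369, 35), (373, -5), (378, -13)]
   y@.056 [-0.1299 -0.1389 -0.1646 -0.1735 -0.2134 -0.2222 -0.2232 -0.23   -0.2478
 -0.2518 -0.2568]
back/front x [[ 0.6285 -0.1959  0.056 ]
 [ 0.4619 -0.1312  0.056 ]
 [ 0.4622 -0.2543  0.056 ]]
wall pairs: inner L top/bottom, inner R [[ 0.6179 -0.172 ]
 [ 0.4648 -0.1703]
 [ 0.6179 -0.2171]
 [ 0.4649 -0.2165]]
```

>>> {"name": "servo_tool", "arguments": {
  "increments": [
    {"grip": 0, "x": -3.4, "y": -35.5, "z": 5, "roll": 0},
    {"grip": 0, "x": -3.4, "y": -35.5, "z": 5, "roll": 0},
    {"grip": 0, "x": -3.4, "y": -35.5, "z": 5, "roll": 0},
    {"grip": 0, "x": -3.4, "y": -35.5, "z": 5, "roll": 0},
    {"grip": 0, "x": -3.4, "y": -35.5, "z": 5, "roll": 0}
  ]
}}

```text
clock: 1.82
tcp_pos: [0.5345, -0.0204, 0.2196]
orientation: [-0.0, 1.0, -0.0, -0.0]
wrist_force: [0.0, 1.3, 0.2]
finger_gap: 0.0853
grip_force: 0.0
```

>>> {"name": "servo_tool", "arguments": {
  "increments": [
    {"grip": 0, "x": -3.4, "y": -35.5, "z": 5, "roll": 0},
    {"grip": 0, "x": -3.4, "y": -35.5, "z": 5, "roll": 0},
    {"grip": 0, "x": -3.4, "y": -35.5, "z": 5, "roll": 4.6},
    {"grip": 0, "x": 0, "y": 0, "z": 0, "roll": 0},
    {"grip": 0, "x": 0, "y": 0, "z": 0, "roll": 0}
  ]
}}

```text
clock: 2.23
tcp_pos: [0.5234, 0.0614, 0.2048]
orientation: [-0.009, 1.0, -0.023, -0.001]
wrist_force: [0.9, 0.6, -0.4]
finger_gap: 0.0856
grip_force: 0.0
```

```bash
cat >> h.py <<'E'
def casetop(im,T):
    "top face of the grey case nearest the middle: bright low-saturation area above the fingers"
    h=cv2.cvtColor(im,cv2.COLOR_RGB2HSV); m=((h[...,1]<70)&(h[...,2]>95)).astype(np.uint8); m[330:]=0
    n,l,s,c=cv2.connectedComponentsWithStats(cv2.morphologyEx(m,cv2.MORPH_OPEN,np.ones((3,3))))
    for i in range(1,n):
        if s[i,4]<500: continue
        r=cv2.minAreaRect(np.argwhere(l==i)[:,::-1].astype(np.float32)); P=wcast(T,cv2.boxPoints(r),.1)
        e=[P[1]-P[0],P[2]-P[1]]; e.sort(key=np.linalg.norm); a=e[1]*np.sign(e[1][0])
        print("blob",np.round(c[i]),s[i,4],"mid",np.round(P.mean(0),4),"size",np.round([np.linalg.norm(v) for v in e],4),"yaw",round(np.arctan2(a[1],a[0]),4))
E
python3 - <<'E'
from h import *
show(); casetop(*wshot("w2"))
E
```

```text
t 2.23 tcp [0.5234 0.0614 0.2048] yaw -0.0450 tilt 0.0179 F [ 0.88  0.56 -0.37] gap 0.0856 grip 0.0
blob [428.  23.] 4325 mid [ 0.6703 -0.0253  0.1   ] size [0.0446 0.0786] yaw -1.4805
blob [153.  53.] 558 mid [0.6644 0.174  0.1   ] size [0.0169 0.0228] yaw -1.462
blob [284. 227.] 9630 mid [0.5267 0.0868 0.1   ] size [0.034  0.1483] yaw -0.1087
blob [ 19. 157.] 862 mid [0.6076 0.3184 0.1   ] size [0.0193 0.0601] yaw 1.5393
blob [ 82. 281.] 2910 mid [0.4925 0.2656 0.1   ] size [0.0349 0.09  ] yaw -0.0875
```

View pics/w2.png

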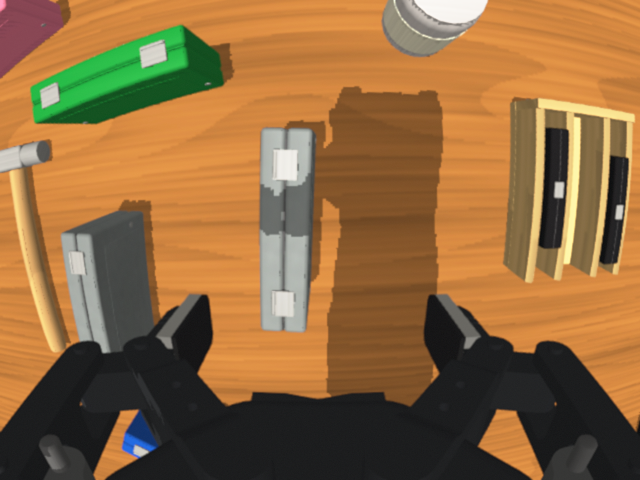

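The wrist view shows the right-hand grey case centred at about (284,227), and the blob size fits 36×150 mm. The arm stopped short and tilted, so I check the joints.

Run:
```python
from h import *
s=env.get_state(); print(s['joint_pos'],s['qvel']); show(); goto(.527,.0866,.2,-.085)
```

```text
[-0.04735205  0.22949177 -0.13058866  1.21121828  0.01774588  3.14080601] [-2.27212451e-02  9.10993293e-04  1.37620428e-02 -5.30226111e-04
  3.51659375e-03 -7.15209107e-05]
t 2.28 tcp [0.524  0.0606 0.2052] yaw -0.0466 tilt 0.0178 F [ 0.41 -0.16 -0.26] gap 0.0854 grip 0.0
to go tool mm [  1.8 -26.    5.7] roll 2.2
```

Joint 6 is at its upper limit (3.14), so I turn the tool half a turn back, which gives the same grasp.

>>> {"name": "servo_tool", "arguments": {
  "increments": [
    {"grip": 0, "x": 0, "y": 0, "z": 0, "roll": -7.1},
    {"grip": 0, "x": 0, "y": 0, "z": 0, "roll": -7.1},
    {"grip": 0, "x": 0, "y": 0, "z": 0, "roll": -7.1},
    {"grip": 0, "x": 0, "y": 0, "z": 0, "roll": -7.1},
    {"grip": 0, "x": 0, "y": 0, "z": 0, "roll": -7.1}
  ]
}}

```text
clock: 2.7
tcp_pos: [0.5247, 0.0593, 0.2055]
orientation: [-0.008, 0.959, 0.284, 0.003]
wrist_force: [-0.6, 0.3, -0.3]
finger_gap: 0.0856
grip_force: 0.0
```

>>> {"name": "servo_tool", "arguments": {
  "increments": [
    {"grip": 0, "x": 0, "y": 0, "z": 0, "roll": -7.1},
    {"grip": 0, "x": 0, "y": 0, "z": 0, "roll": -7.1},
    {"grip": 0, "x": 0, "y": 0, "z": 0, "roll": -7.1},
    {"grip": 0, "x": 0, "y": 0, "z": 0, "roll": -7.1},
    {"grip": 0, "x": 0, "y": 0, "z": 0, "roll": -7.1}
  ]
}}

```text
clock: 3.12
tcp_pos: [0.5247, 0.0592, 0.2056]
orientation: [-0.007, 0.826, 0.563, 0.006]
wrist_force: [0.2, -1.2, -0.3]
finger_gap: 0.0854
grip_force: 0.0
```

>>> {"name": "servo_tool", "arguments": {
  "increments": [
    {"grip": 0, "x": 0, "y": 0, "z": 0, "roll": -7.1},
    {"grip": 0, "x": 0, "y": 0, "z": 0, "roll": -7.1},
    {"grip": 0, "x": 0, "y": 0, "z": 0, "roll": -7.1},
    {"grip": 0, "x": 0, "y": 0, "z": 0, "roll": -7.1},
    {"grip": 0, "x": 0, "y": 0, "z": 0, "roll": -7.1}
  ]
}}

```text
clock: 3.53
tcp_pos: [0.5247, 0.0592, 0.2055]
orientation: [-0.005, 0.615, 0.788, 0.007]
wrist_force: [0.1, -0.3, -0.8]
finger_gap: 0.0853
grip_force: 0.0
```

>>> {"name": "servo_tool", "arguments": {
  "increments": [
    {"grip": 0, "x": 0, "y": 0, "z": 0, "roll": -7.1},
    {"grip": 0, "x": 0, "y": 0, "z": 0, "roll": -7.1},
    {"grip": 0, "x": 0, "y": 0, "z": 0, "roll": -7.1},
    {"grip": 0, "x": 0, "y": 0, "z": 0, "roll": -7.1},
    {"grip": 0, "x": 0, "y": 0, "z": 0, "roll": -7.1}
  ]
}}

```text
clock: 3.95
tcp_pos: [0.5247, 0.0592, 0.2056]
orientation: [-0.003, 0.346, 0.938, 0.009]
wrist_force: [0.4, -0.3, -0.4]
finger_gap: 0.0855
grip_force: 0.0
```

>>> {"name": "servo_tool", "arguments": {
  "increments": [
    {"grip": 0, "x": 0, "y": 0, "z": 0, "roll": -7.1},
    {"grip": 0, "x": 0, "y": 0, "z": 0, "roll": -7.1},
    {"grip": 0, "x": 0, "y": 0, "z": 0, "roll": -7.1},
    {"grip": 0, "x": 0, "y": 0, "z": 0, "roll": -7.1},
    {"grip": 0, "x": 0, "y": 0, "z": 0, "roll": -7.1}
  ]
}}

```text
clock: 4.37
tcp_pos: [0.5247, 0.0592, 0.2056]
orientation: [0.0, 0.043, 0.999, 0.009]
wrist_force: [-0.7, -0.9, 0.7]
finger_gap: 0.0855
grip_force: 0.0
```

Run:
```python
from h import *
show(); casetop(*wshot("w3")); show(); goto(.527,.0866,.12,np.pi-.085)
```

```text
t 4.37 tcp [0.5247 0.0592 0.2056] yaw 3.0549 tilt 0.0180 F [-0.7  -0.9   0.68] gap 0.0855 grip 0.0
blob [569. 140.] 5591 mid [0.4608 0.2705 0.1   ] size [0.04   0.1463] yaw -0.0951
blob [355. 226.] 9493 mid [0.5246 0.0874 0.1   ] size [0.0337 0.1458] yaw -0.0894
blob [608. 267.] 992 mid [0.5757 0.3275 0.1   ] size [0.0267 0.0726] yaw 1.5364
t 4.42 tcp [0.5247 0.0593 0.2055] yaw 3.0604 tilt 0.0180 F [-0.15 -0.01 -0.38] gap 0.0854 grip 0.0
to go tool mm [-0.1 25.9 86. ] roll 0.22
```

>>> {"name": "servo_tool", "arguments": {
  "increments": [
    {"grip": 0, "x": 1, "y": 25, "z": 0, "roll": 0.5},
    {"grip": 0, "x": 0, "y": 0, "z": 20, "roll": 0},
    {"grip": 0, "x": 0, "y": 0, "z": 35, "roll": 0},
    {"grip": 0, "x": 0, "y": 0, "z": 20, "roll": 0},
    {"grip": 0, "x": 0, "y": 0, "z": 0, "roll": 0}
  ]
}}

```text
clock: 4.83
tcp_pos: [0.5226, 0.0863, 0.1266]
orientation: [-0.004, 0.051, 0.999, 0.009]
wrist_force: [-0.1, 0.5, -1.0]
finger_gap: 0.0851
grip_force: 0.0
```

Run:
```python
from h import *
casetop(*wshot("w4")); show(); goto(.526,.087,.058,np.pi-.087)
```

```text
blob [610. 143.] 8866 mid [0.4603 0.2733 0.1   ] size [0.0463 0.1464] yaw -0.0914
blob [318. 226.] 13410 mid [0.5003 0.0886 0.1   ] size [0.0337 0.0989] yaw -0.0618
blob [626. 295.] 647 mid [0.5627 0.2927 0.1   ] size [0.0235 0.0316] yaw 1.4683
t 4.88 tcp [0.5238 0.0864 0.129 ] yaw 3.0395 tilt 0.0187 F [-0.21  0.51  0.88] gap 0.0856 grip 0.0
to go tool mm [-2.5 -0.4 71. ] roll -0.87
```

>>> {"name": "servo_tool", "arguments": {
  "increments": [
    {"grip": 0, "x": -2.5, "y": 0, "z": 25, "roll": -0.8},
    {"grip": 0, "x": 0, "y": 0, "z": 25, "roll": 0},
    {"grip": 0, "x": 0, "y": 0, "z": 14, "roll": 0},
    {"grip": 0, "x": 0, "y": 0, "z": 6, "roll": 0},
    {"grip": 0, "x": 0, "y": 0, "z": 0, "roll": 0}
  ]
}}

```text
clock: 5.3
tcp_pos: [0.5281, 0.088, 0.0609]
orientation: [-0.0, 0.043, 0.999, 0.009]
wrist_force: [-0.1, 0.4, -0.4]
finger_gap: 0.085
grip_force: 0.0
```

>>> {"name": "servo_tool", "arguments": {
  "increments": [
    {"grip": 1, "x": 0, "y": 0, "z": 0, "roll": 0},
    {"grip": 1, "x": 0, "y": 0, "z": 0, "roll": 0},
    {"grip": 1, "x": 0, "y": 0, "z": 0, "roll": 0},
    {"grip": 1, "x": 0, "y": 0, "z": 0, "roll": 0},
    {"grip": 1, "x": 0, "y": 0, "z": 0, "roll": 0}
  ],
  "grip_force": 50
}}

```text
clock: 5.72
tcp_pos: [0.5287, 0.0882, 0.062]
orientation: [0.001, 0.042, 0.999, 0.009]
wrist_force: [-1.1, -1.6, 6.2]
finger_gap: 0.0355
grip_force: 49.9
```

>>> {"name": "servo_tool", "arguments": {
  "increments": [
    {"grip": 1, "x": 0, "y": 0, "z": 0, "roll": 0},
    {"grip": 1, "x": 0, "y": 0, "z": 0, "roll": 0},
    {"grip": 1, "x": 0, "y": 0, "z": 0, "roll": 0},
    {"grip": 1, "x": 0, "y": 0, "z": 0, "roll": 0},
    {"grip": 1, "x": 0, "y": 0, "z": 0, "roll": 0}
  ]
}}

```text
clock: 6.13
tcp_pos: [0.5287, 0.0882, 0.062]
orientation: [0.001, 0.042, 0.999, 0.009]
wrist_force: [-0.8, -1.3, 5.8]
finger_gap: 0.0354
grip_force: 50.1
```

Run:
```python
from h import *
show(); goto(.526,.087,.058,np.pi-.087)
```

```text
t 6.13 tcp [0.5287 0.0882 0.062 ] yaw 3.0572 tilt 0.0177 F [-0.84 -1.31  5.83] gap 0.0354 grip 50.1
to go tool mm [ 2.6 -1.5  4. ] roll 0.15
```

>>> {"name": "servo_tool", "arguments": {
  "increments": [
    {"grip": 1, "x": 0, "y": 0, "z": -10, "roll": 0},
    {"grip": 1, "x": 0, "y": 0, "z": -20, "roll": 0},
    {"grip": 1, "x": 0, "y": 0, "z": -30, "roll": 0},
    {"grip": 1, "x": 0, "y": 0, "z": -20, "roll": 0},
    {"grip": 1, "x": 0, "y": 0, "z": -10, "roll": 0}
  ]
}}

```text
clock: 6.55
tcp_pos: [0.5281, 0.0871, 0.153]
orientation: [0.001, 0.042, 0.999, 0.01]
wrist_force: [1.1, -0.5, -7.1]
finger_gap: 0.0354
grip_force: 51.5
```

>>> {"name": "servo_tool", "arguments": {
  "increments": [
    {"grip": 1, "x": 0, "y": 0, "z": 0, "roll": 0},
    {"grip": 1, "x": 0, "y": 0, "z": 0, "roll": 0},
    {"grip": 1, "x": 0, "y": 0, "z": 0, "roll": 0},
    {"grip": 1, "x": 0, "y": 0, "z": 0, "roll": 0},
    {"grip": 1, "x": 0, "y": 0, "z": 0, "roll": 0}
  ]
}}

```text
clock: 6.97
tcp_pos: [0.5266, 0.0869, 0.1491]
orientation: [-0.002, 0.042, 0.999, 0.009]
wrist_force: [-0.4, -1.1, -6.8]
finger_gap: 0.0355
grip_force: 51.5
```

Run:
```python
from h import *
F=[]
for i in range(8):
    env.read_camera("side"); F.append(env.get_state()['wrist_force'])
print(np.mean(F,0),np.std(F,0)); show()
im=env.read_camera("side"); cv2.imwrite("pics/side1.png",im[100:400,150:500,::-1])
```

```text
[ 0.05647865 -0.10567533 -7.27204315] [0.47881355 0.57639253 0.29822873]
t 7.37 tcp [0.5278 0.0869 0.1507] yaw 3.0574 tilt 0.0187 F [-0.22  0.45 -6.95] gap 0.0351 grip 51.5
```

View pics/side1.png

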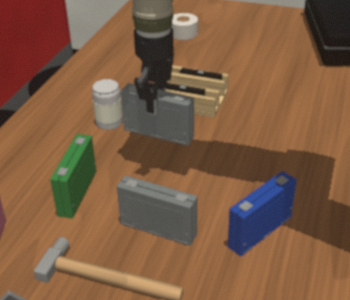

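The side view shows the case hanging upright at crop (158,110), clear of the bench. It weighs 7.27 N, over the 5.8 N limit for the light one, so this is the heavy case. I put it back and take the other.

>>> {"name": "servo_tool", "arguments": {
  "increments": [
    {"grip": 1, "x": 0, "y": 0, "z": 15, "roll": 0},
    {"grip": 1, "x": 0, "y": 0, "z": 30, "roll": 0},
    {"grip": 1, "x": 0, "y": 0, "z": 25, "roll": 0},
    {"grip": 1, "x": 0, "y": 0, "z": 10, "roll": 0},
    {"grip": 1, "x": 0, "y": 0, "z": 4, "roll": 0}
  ]
}}

```text
clock: 7.83
tcp_pos: [0.5258, 0.0885, 0.0647]
orientation: [-0.002, 0.042, 0.999, 0.009]
wrist_force: [0.3, -0.3, -7.2]
finger_gap: 0.0352
grip_force: 52.6
```

>>> {"name": "servo_tool", "arguments": {
  "increments": [
    {"grip": 1, "x": 0, "y": 0, "z": 1, "roll": 0},
    {"grip": 1, "x": 0, "y": 0, "z": 1, "roll": 0},
    {"grip": 1, "x": 0, "y": 0, "z": 1, "roll": 0},
    {"grip": 1, "x": 0, "y": 0, "z": 0, "roll": 0},
    {"grip": 1, "x": 0, "y": 0, "z": 0, "roll": 0}
  ]
}}

```text
clock: 8.25
tcp_pos: [0.5287, 0.0885, 0.0648]
orientation: [0.001, 0.042, 0.999, 0.009]
wrist_force: [-0.5, -0.2, -8.5]
finger_gap: 0.0356
grip_force: 52.6
```

Run:
```python
from h import *
show()
```

```text
t 8.25 tcp [0.5287 0.0885 0.0648] yaw 3.0574 tilt 0.0188 F [-0.53 -0.22 -8.5 ] gap 0.0356 grip 52.6
```

>>> {"name": "servo_tool", "arguments": {
  "increments": [
    {"grip": 1, "x": 0, "y": 0, "z": 1, "roll": 0},
    {"grip": 1, "x": 0, "y": 0, "z": 1, "roll": 0},
    {"grip": 1, "x": 0, "y": 0, "z": 0.5, "roll": 0},
    {"grip": 1, "x": 0, "y": 0, "z": 0, "roll": 0},
    {"grip": 1, "x": 0, "y": 0, "z": 0, "roll": 0}
  ]
}}

```text
clock: 8.67
tcp_pos: [0.5282, 0.0886, 0.0621]
orientation: [0.0, 0.042, 0.999, 0.009]
wrist_force: [-2.5, -0.7, 1.7]
finger_gap: 0.0351
grip_force: 53.5
```

>>> {"name": "servo_tool", "arguments": {
  "increments": [
    {"grip": 0, "x": 0, "y": 0, "z": 0, "roll": 0},
    {"grip": 0, "x": 0, "y": 0, "z": 0, "roll": 0},
    {"grip": 0, "x": 0, "y": 0, "z": 0, "roll": 0},
    {"grip": 0, "x": 0, "y": 0, "z": 0, "roll": 0},
    {"grip": 0, "x": 0, "y": 0, "z": -10, "roll": 0}
  ]
}}

```text
clock: 9.08
tcp_pos: [0.5266, 0.0884, 0.07]
orientation: [-0.002, 0.042, 0.999, 0.009]
wrist_force: [-0.4, 0.5, -0.1]
finger_gap: 0.0853
grip_force: 0.0
```

>>> {"name": "servo_tool", "arguments": {
  "increments": [
    {"grip": 0, "x": 0, "y": 0, "z": -30, "roll": 0},
    {"grip": 0, "x": 0, "y": 0, "z": -40, "roll": 0},
    {"grip": 0, "x": 0, "y": 0, "z": -40, "roll": 0},
    {"grip": 0, "x": 0, "y": 0, "z": -20, "roll": 0},
    {"grip": 0, "x": 16, "y": 35, "z": 0, "roll": 0}
  ]
}}

```text
clock: 9.5
tcp_pos: [0.5205, 0.1185, 0.2085]
orientation: [0.006, 0.045, 0.999, 0.009]
wrist_force: [1.6, 1.5, 0.3]
finger_gap: 0.0857
grip_force: 0.0
```

>>> {"name": "servo_tool", "arguments": {
  "increments": [
    {"grip": 0, "x": 16, "y": 35, "z": 0, "roll": 0},
    {"grip": 0, "x": 16, "y": 35, "z": 0, "roll": 0},
    {"grip": 0, "x": 16, "y": 35, "z": 0, "roll": 0},
    {"grip": 0, "x": 16, "y": 36, "z": 0, "roll": 0},
    {"grip": 0, "x": 0, "y": 0, "z": 0, "roll": 0}
  ]
}}

```text
clock: 9.92
tcp_pos: [0.4603, 0.2735, 0.2058]
orientation: [-0.0, 0.039, 0.999, 0.011]
wrist_force: [-0.9, 0.3, 0.4]
finger_gap: 0.0855
grip_force: 0.0
```

>>> {"name": "servo_tool", "arguments": {
  "increments": [
    {"grip": 0, "x": 0, "y": 0, "z": 0, "roll": 0},
    {"grip": 0, "x": 0, "y": 0, "z": 0, "roll": 0},
    {"grip": 0, "x": 0, "y": 0, "z": 0, "roll": 0}
  ]
}}

```text
clock: 10.17
tcp_pos: [0.4633, 0.2671, 0.2048]
orientation: [0.0, 0.043, 0.999, 0.009]
wrist_force: [-0.1, -0.5, -0.1]
finger_gap: 0.0854
grip_force: 0.0
```

Run:
```python
from h import *
casetop(*wshot("w5")); show(); print(env.get_state()['joint_pos']); goto(.462,.270,.062,np.pi-.092)
```

```text
blob [318. 224.] 9352 mid [0.4601 0.269  0.1   ] size [0.0343 0.1457] yaw -0.1025
blob [621. 263.] 3348 mid [0.5151 0.5709 0.1   ] size [0.0846 0.1438] yaw -0.2011
blob [103. 286.] 2910 mid [0.4883 0.0914 0.1   ] size [0.0347 0.0776] yaw -0.0828
t 10.22 tcp [0.4634 0.2669 0.2047] yaw 3.0555 tilt 0.0184 F [ 0.6   0.33 -0.02] gap 0.0853 grip 0.0
[ 0.36275192  0.23714781 -0.12180643  1.204645    0.01694508  0.44892275]
to go tool mm [  1.5   0.4 142.8] roll 0.34
```

View pics/w5.png

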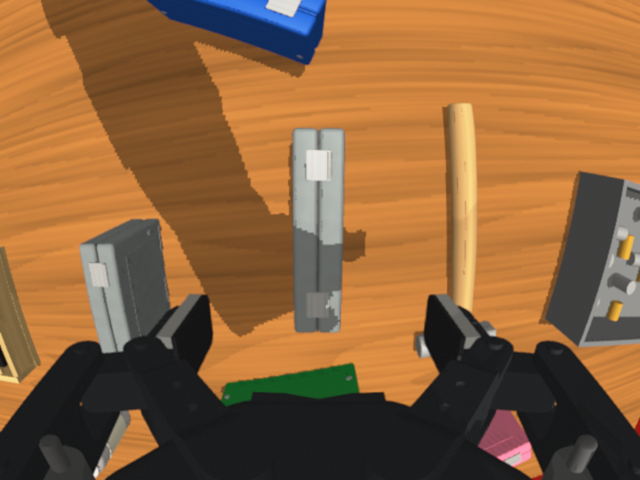

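The left grey case is centred at wrist px (318,224), between the open fingers. The heavy one stands upright at (125,290). I descend and grip.

>>> {"name": "servo_tool", "arguments": {
  "increments": [
    {"grip": 0, "x": 1, "y": -1, "z": 20, "roll": 0.3},
    {"grip": 0, "x": 0, "y": 0, "z": 38, "roll": 0},
    {"grip": 0, "x": 0, "y": 0, "z": 38, "roll": 0},
    {"grip": 0, "x": 0, "y": 0, "z": 28, "roll": 0},
    {"grip": 0, "x": 0, "y": 0, "z": 14, "roll": 0}
  ]
}}

```text
clock: 10.63
tcp_pos: [0.46, 0.2672, 0.0628]
orientation: [-0.003, 0.046, 0.999, 0.008]
wrist_force: [-0.1, -0.4, 0.1]
finger_gap: 0.0855
grip_force: 0.0
```

>>> {"name": "servo_tool", "arguments": {
  "increments": [
    {"grip": 0, "x": 0, "y": 0, "z": 5, "roll": 0},
    {"grip": 0, "x": 0, "y": 0, "z": 0, "roll": 0},
    {"grip": 0, "x": 0, "y": 0, "z": 0, "roll": 0},
    {"grip": 1, "x": 0, "y": 0, "z": 0, "roll": 0},
    {"grip": 1, "x": 0, "y": 0, "z": 0, "roll": 0}
  ]
}}

```text
clock: 11.05
tcp_pos: [0.4632, 0.27, 0.0632]
orientation: [0.001, 0.045, 0.999, 0.01]
wrist_force: [0.6, -0.4, -0.3]
finger_gap: 0.0638
grip_force: 0.0
```

>>> {"name": "servo_tool", "arguments": {
  "increments": [
    {"grip": 1, "x": 0, "y": 0, "z": 0, "roll": 0},
    {"grip": 1, "x": 0, "y": 0, "z": 0, "roll": 0},
    {"grip": 1, "x": 0, "y": 0, "z": 0, "roll": 0},
    {"grip": 1, "x": 0, "y": 0, "z": 0, "roll": 0},
    {"grip": 1, "x": 0, "y": 0, "z": 0, "roll": 0}
  ]
}}

```text
clock: 11.47
tcp_pos: [0.4624, 0.2699, 0.0626]
orientation: [0.001, 0.045, 0.999, 0.009]
wrist_force: [-0.6, -0.6, 6.8]
finger_gap: 0.0353
grip_force: 51.1
```

Run:
```python
from h import *
show()
```

```text
t 11.47 tcp [0.4624 0.2699 0.0626] yaw 3.0522 tilt 0.0187 F [-0.58 -0.57  6.75] gap 0.0353 grip 51.1
```

>>> {"name": "servo_tool", "arguments": {
  "increments": [
    {"grip": 1, "x": 0, "y": 0, "z": -10, "roll": 0},
    {"grip": 1, "x": 0, "y": 0, "z": -30, "roll": 0},
    {"grip": 1, "x": 0, "y": 0, "z": -40, "roll": 0},
    {"grip": 1, "x": 0, "y": 0, "z": -40, "roll": 0},
    {"grip": 1, "x": 0, "y": 0, "z": -30, "roll": 0}
  ]
}}

```text
clock: 11.88
tcp_pos: [0.4615, 0.2671, 0.2145]
orientation: [0.0, 0.045, 0.999, 0.01]
wrist_force: [1.7, 0.3, -3.5]
finger_gap: 0.0354
grip_force: 51.0
```

>>> {"name": "servo_tool", "arguments": {
  "increments": [
    {"grip": 1, "x": 0, "y": 0, "z": 0, "roll": 0},
    {"grip": 1, "x": 0, "y": 0, "z": 0, "roll": 0},
    {"grip": 1, "x": 0, "y": 0, "z": 0, "roll": 0},
    {"grip": 1, "x": 0, "y": 0, "z": 0, "roll": 0},
    {"grip": 1, "x": 0, "y": 0, "z": 0, "roll": 0}
  ]
}}

```text
clock: 12.3
tcp_pos: [0.4603, 0.2665, 0.2093]
orientation: [-0.002, 0.045, 0.999, 0.008]
wrist_force: [-0.4, -0.5, -3.8]
finger_gap: 0.0351
grip_force: 51.0
```

Run:
```python
from h import *
F=[]
im,T=wshot("w6"); casetop(im,T)
for i in range(6):
    env.read_camera("side"); F.append(env.get_state()['wrist_force'])
print(np.mean(F,0),np.std(F,0)); show(); goto(.541,-.194,.2126,np.pi-.01)
im=env.read_camera("wrist");cv2.imwrite("pics/w6.png",im[:,:,::-1])
```

```text
blob [285.  10.] 593 mid [0.2968 0.2597 0.1   ] size [0.0167 0.0216] yaw 1.0879
blob [319. 219.] 24758 mid [0.453  0.2734 0.1   ] size [0.0865 0.165 ] yaw -0.0069
blob [620. 263.] 3607 mid [0.5153 0.5727 0.1   ] size [0.0878 0.1436] yaw -0.1957
blob [108. 287.] 2815 mid [0.4873 0.0916 0.1   ] size [0.0348 0.076 ] yaw -0.0814
[ 0.35462232  0.17659441 -4.15115015] [0.4751022  0.43442719 0.42630305]
t 12.65 tcp [0.4616 0.267  0.2113] yaw 3.0522 tilt 0.0185 F [ 0.35 -0.2  -3.61] gap 0.0358 grip 51.0
to go tool mm [-120.2 -452.    -9.8] roll -4.55
```

View pics/w6.png

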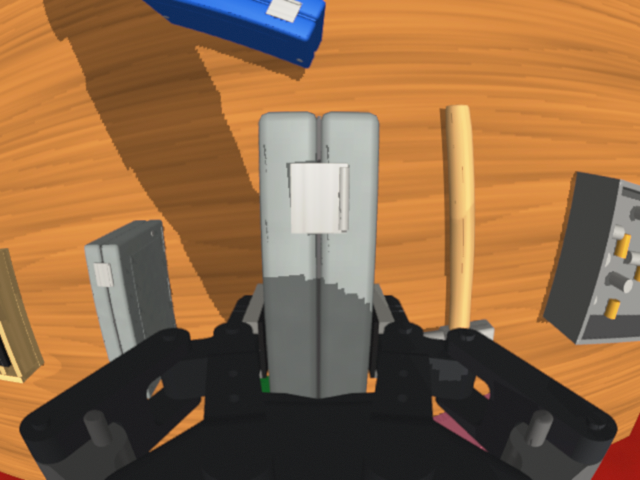

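The wrist view shows the light case (4.15 N) held square: its near end is at row 112, columns 261–378, with the seam at column 319. I work out its offset in the tool.

Run:
```python
from h import *
np.set_printoptions(precision=4,suppress=True)
T=np.load("w6.npz")['T']; T=wpose()
P=wcast(T,[(261,114),(378,114),(319,114),(319.5,250),(262,250),(373,250)],T[2,3]+.0374)
q=(P-T[:3,3])@T[:3,:3]; print(q); print(P); print("seam yaw in tool",np.arctan2(q[3,1]-q[2,1],-(q[3,0]-q[2,0])), "end->centre x",q[:3,0].mean()-.075)
```

```text
[[ 0.0746 -0.0163 -0.0376]
 [ 0.0747  0.0167 -0.037 ]
 [ 0.0743 -0.     -0.0373]
 [ 0.0347  0.0002 -0.0374]
 [ 0.0348 -0.017  -0.0377]
 [ 0.0346  0.0162 -0.0371]]
[[0.386  0.2567 0.2488]
 [0.3888 0.2896 0.2488]
 [0.3877 0.273  0.2488]
 [0.4271 0.2696 0.2488]
 [0.4255 0.2525 0.2488]
 [0.4287 0.2856 0.2488]]
seam yaw in tool 0.004134764793761252 end->centre x -0.0004843150954504244
```

>>> {"name": "servo_tool", "arguments": {
  "increments": [
    {"grip": 1, "x": -4.5, "y": -17, "z": -1, "roll": 0},
    {"grip": 1, "x": -9, "y": -34, "z": -1, "roll": 0},
    {"grip": 1, "x": -9, "y": -34, "z": -1, "roll": 0},
    {"grip": 1, "x": -9, "y": -34, "z": -1, "roll": 0},
    {"grip": 1, "x": -9, "y": -34, "z": -1, "roll": 0}
  ]
}}

```text
clock: 13.12
tcp_pos: [0.4885, 0.1097, 0.2139]
orientation: [0.0, 0.044, 0.999, 0.009]
wrist_force: [1.4, -0.6, -4.9]
finger_gap: 0.0354
grip_force: 51.6
```

>>> {"name": "servo_tool", "arguments": {
  "increments": [
    {"grip": 1, "x": -9, "y": -34, "z": -1, "roll": 0},
    {"grip": 1, "x": -9, "y": -34, "z": -1, "roll": 0},
    {"grip": 1, "x": -9, "y": -34, "z": -1, "roll": 0},
    {"grip": 1, "x": -9, "y": -34, "z": -1, "roll": 0},
    {"grip": 1, "x": -9, "y": -34, "z": -1, "roll": 0}
  ]
}}

```text
clock: 13.53
tcp_pos: [0.5182, -0.0643, 0.2158]
orientation: [0.0, 0.045, 0.999, 0.009]
wrist_force: [1.3, 0.4, -3.4]
finger_gap: 0.0355
grip_force: 51.7
```

>>> {"name": "servo_tool", "arguments": {
  "increments": [
    {"grip": 1, "x": -9, "y": -34, "z": 0, "roll": 0},
    {"grip": 1, "x": -9, "y": -34, "z": 0, "roll": 0},
    {"grip": 1, "x": -9, "y": -34, "z": 0, "roll": 0},
    {"grip": 1, "x": -7, "y": -27, "z": 0, "roll": -2},
    {"grip": 1, "x": 0, "y": 0, "z": 0, "roll": -2.5}
  ]
}}

```text
clock: 13.95
tcp_pos: [0.5415, -0.1999, 0.2126]
orientation: [0.001, 0.007, 1.0, 0.008]
wrist_force: [1.1, 1.3, -4.0]
finger_gap: 0.0356
grip_force: 52.1
```

>>> {"name": "servo_tool", "arguments": {
  "increments": [
    {"grip": 1, "x": 0, "y": 0, "z": 0, "roll": 0},
    {"grip": 1, "x": 0, "y": 0, "z": 0, "roll": 0},
    {"grip": 1, "x": 0, "y": 0, "z": 0, "roll": 0},
    {"grip": 1, "x": 0, "y": 0, "z": 0, "roll": 0},
    {"grip": 1, "x": 0, "y": 0, "z": 0, "roll": 0}
  ]
}}

```text
clock: 14.37
tcp_pos: [0.5404, -0.1929, 0.2133]
orientation: [0.0, 0.005, 1.0, 0.009]
wrist_force: [0.1, -0.2, -4.8]
finger_gap: 0.0356
grip_force: 52.1
```

Run:
```python
from h import *
wshot("w7"); show(); goto(.541,-.1945,.0746,np.pi-.01)
```

```text
t 14.42 tcp [ 0.5405 -0.193   0.2133] yaw 3.1318 tilt 0.0185 F [-0.37 -0.14 -4.09] gap 0.0357 grip 52.1
to go tool mm [ -0.5  -4.  138.6] roll 0.01
```

View pics/w7.png

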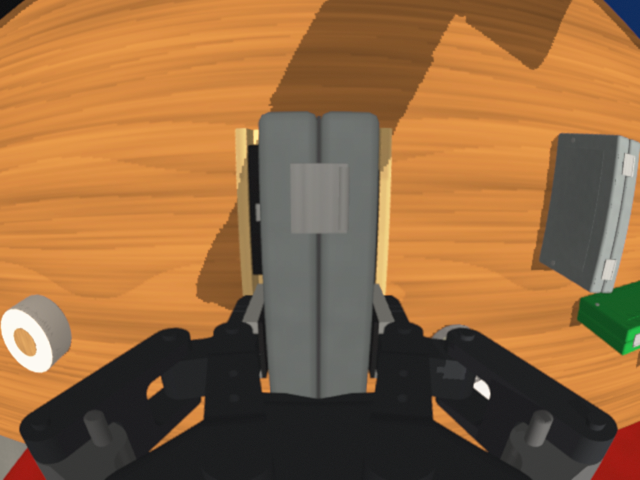

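The wrist view shows the case over the slot, with the rack's outer walls visible at columns 236–248 (left) and 380–392 (right) near row 140. I check the rack centre against these.

Run:
```python
from h import *
np.set_printoptions(precision=4,suppress=True)
d=np.load("w7.npz"); T=d['T']; g=cv2.GaussianBlur(cv2.cvtColor(d['im'],cv2.COLOR_RGB2GRAY),(3,3),0).astype(float)
for r in (134,145,160,180,200,230):
    e=np.gradient(g[r-1:r+2].mean(0)); a=232+np.argmax(e[232:246]); L=236+np.argmin(e[236:252]); b=384+np.argmax(abs(e[384:398]))
    P=wcast(T,[(a,r),(b,r)],.056); print(r,a,L,b,P[:,:2].ravel(),"mid y",P[:,1].mean(),"w",abs(P[0,1]-P[1,1]))
```

```text
134 234 246 394 [ 0.4651 -0.2575  0.4666 -0.128 ] mid y -0.1927409904674676 w 0.12949548892190205
145 235 247 390 [ 0.4741 -0.2569  0.4757 -0.1313] mid y -0.19409493941109124 w 0.12563125715815293
160 235 247 388 [ 0.4864 -0.2573  0.4881 -0.1328] mid y -0.19507207367601082 w 0.12449490165805988
180 236 248 391 [ 0.5029 -0.2571  0.5045 -0.13  ] mid y -0.1935846126805168 w 0.12711576636170163
200 238 248 390 [ 0.5196 -0.2562  0.5212 -0.1305] mid y -0.19335925990468472 w 0.12576923369525914
230 238 250 389 [ 0.545  -0.2577  0.5468 -0.1305] mid y -0.19409937460093274 w 0.1271820800809642
```

>>> {"name": "servo_tool", "arguments": {
  "increments": [
    {"grip": 1, "x": -0.5, "y": -4, "z": 15, "roll": 0},
    {"grip": 1, "x": 0, "y": 0, "z": 30, "roll": 0},
    {"grip": 1, "x": 0, "y": 0, "z": 20, "roll": 0},
    {"grip": 1, "x": 0, "y": 0, "z": 5, "roll": 0},
    {"grip": 1, "x": 0, "y": 0, "z": 0, "roll": 0}
  ]
}}

```text
clock: 14.83
tcp_pos: [0.5396, -0.1955, 0.1414]
orientation: [-0.002, 0.005, 1.0, 0.01]
wrist_force: [-0.8, -0.4, -3.9]
finger_gap: 0.0357
grip_force: 52.1
```

>>> {"name": "servo_tool", "arguments": {
  "increments": [
    {"grip": 1, "x": 0, "y": 0, "z": 0, "roll": 0},
    {"grip": 1, "x": 0, "y": 0, "z": 0, "roll": 0},
    {"grip": 1, "x": 0, "y": 0, "z": 0, "roll": 0},
    {"grip": 1, "x": 0, "y": 0, "z": 0, "roll": 0}
  ]
}}

```text
clock: 15.17
tcp_pos: [0.5417, -0.1971, 0.1444]
orientation: [0.001, 0.005, 1.0, 0.009]
wrist_force: [-0.1, -0.5, -3.8]
finger_gap: 0.0354
grip_force: 52.1
```

Run:
```python
from h import *
show(); goto(.541,-.1945,.0746,np.pi-.01)
```

```text
t 15.17 tcp [ 0.5417 -0.1971  0.1444] yaw 3.1308 tilt 0.0176 F [-0.13 -0.55 -3.78] gap 0.0354 grip 52.1
to go tool mm [ 0.9  1.4 69.8] roll -0.05
```

>>> {"name": "servo_tool", "arguments": {
  "increments": [
    {"grip": 1, "x": 0, "y": 1.5, "z": 8, "roll": 0},
    {"grip": 1, "x": 0, "y": 0, "z": 8, "roll": 0},
    {"grip": 1, "x": 0, "y": 0, "z": 6, "roll": 0},
    {"grip": 1, "x": 0, "y": 0, "z": 3, "roll": 0},
    {"grip": 1, "x": 0, "y": 0, "z": 3, "roll": 0}
  ]
}}

```text
clock: 15.58
tcp_pos: [0.5403, -0.1943, 0.1139]
orientation: [-0.001, 0.005, 1.0, 0.01]
wrist_force: [0.3, 0.4, -3.3]
finger_gap: 0.036
grip_force: 52.1
```

>>> {"name": "servo_tool", "arguments": {
  "increments": [
    {"grip": 1, "x": 0, "y": 0, "z": 2, "roll": 0},
    {"grip": 1, "x": 0, "y": 0, "z": 2, "roll": 0},
    {"grip": 1, "x": 0, "y": 0, "z": 2, "roll": 0},
    {"grip": 1, "x": 0, "y": 0, "z": 2, "roll": 0},
    {"grip": 1, "x": 0, "y": 0, "z": 0, "roll": 0}
  ]
}}

```text
clock: 16.0
tcp_pos: [0.5408, -0.1944, 0.1067]
orientation: [0.0, 0.005, 1.0, 0.009]
wrist_force: [-0.3, 0.5, -4.2]
finger_gap: 0.0355
grip_force: 52.1
```

Run:
```python
from h import *
show(); print(env.get_state()['ft_torque']); goto(.541,-.1943,.0746,np.pi-.01)
```

```text
t 16.00 tcp [ 0.5408 -0.1944  0.1067] yaw 3.1307 tilt 0.0188 F [-0.29  0.51 -4.23] gap 0.0355 grip 52.1
[-0.03376356  0.05726079  0.03736201]
to go tool mm [-0.2 -0.5 32.1] roll -0.05
```

>>> {"name": "servo_tool", "arguments": {
  "increments": [
    {"grip": 1, "x": 0, "y": -0.5, "z": 4, "roll": 0},
    {"grip": 1, "x": 0, "y": 0, "z": 4, "roll": 0},
    {"grip": 1, "x": 0, "y": 0, "z": 4, "roll": 0},
    {"grip": 1, "x": 0, "y": 0, "z": 4, "roll": 0},
    {"grip": 1, "x": 0, "y": 0, "z": 3, "roll": 0}
  ]
}}

```text
clock: 16.42
tcp_pos: [0.5407, -0.1945, 0.0873]
orientation: [-0.0, 0.005, 1.0, 0.009]
wrist_force: [-0.2, -0.6, -3.2]
finger_gap: 0.0357
grip_force: 52.1
```

>>> {"name": "servo_tool", "arguments": {
  "increments": [
    {"grip": 1, "x": 0, "y": 0, "z": 3, "roll": 0},
    {"grip": 1, "x": 0, "y": 0, "z": 3, "roll": 0},
    {"grip": 1, "x": 0, "y": 0, "z": 2, "roll": 0},
    {"grip": 1, "x": 0, "y": 0, "z": 2, "roll": 0},
    {"grip": 1, "x": 0, "y": 0, "z": 0, "roll": 0}
  ]
}}

```text
clock: 16.83
tcp_pos: [0.5407, -0.1943, 0.0775]
orientation: [-0.0, 0.005, 1.0, 0.009]
wrist_force: [-0.1, -0.1, -3.8]
finger_gap: 0.0354
grip_force: 52.1
```

Run:
```python
from h import *
show(); print(env.get_state()['ft_torque']); goto(.541,-.1943,.0746,np.pi-.01)
```

```text
t 16.83 tcp [ 0.5407 -0.1943  0.0775] yaw 3.1307 tilt 0.0189 F [-0.13 -0.06 -3.79] gap 0.0354 grip 52.1
[ 0.03229329 -0.0509098   0.02387102]
to go tool mm [-0.3 -0.   2.9] roll -0.05
```

>>> {"name": "servo_tool", "arguments": {
  "increments": [
    {"grip": 1, "x": 0, "y": 0, "z": 1, "roll": 0},
    {"grip": 1, "x": 0, "y": 0, "z": 1, "roll": 0},
    {"grip": 1, "x": 0, "y": 0, "z": 0.6, "roll": 0},
    {"grip": 1, "x": 0, "y": 0, "z": 0, "roll": 0},
    {"grip": 1, "x": 0, "y": 0, "z": 0, "roll": 0}
  ]
}}

```text
clock: 17.25
tcp_pos: [0.5409, -0.1944, 0.0754]
orientation: [0.0, 0.005, 1.0, 0.009]
wrist_force: [0.3, -0.2, -3.6]
finger_gap: 0.0352
grip_force: 52.1
```

>>> {"name": "servo_tool", "arguments": {
  "increments": [
    {"grip": 1, "x": 0, "y": 0, "z": 0.7, "roll": 0},
    {"grip": 1, "x": 0, "y": 0, "z": 0.5, "roll": 0},
    {"grip": 1, "x": 0, "y": 0, "z": 0, "roll": 0},
    {"grip": 1, "x": 0, "y": 0, "z": 0, "roll": 0},
    {"grip": 1, "x": 0, "y": 0, "z": 0, "roll": 0}
  ]
}}

```text
clock: 17.67
tcp_pos: [0.5411, -0.1944, 0.0747]
orientation: [0.0, 0.005, 1.0, 0.009]
wrist_force: [-1.4, 1.0, 2.2]
finger_gap: 0.0354
grip_force: 52.7
```

>>> {"name": "servo_tool", "arguments": {
  "increments": [
    {"grip": 0, "x": 0, "y": 0, "z": 0, "roll": 0},
    {"grip": 0, "x": 0, "y": 0, "z": 0, "roll": 0},
    {"grip": 0, "x": 0, "y": 0, "z": 0, "roll": 0},
    {"grip": 0, "x": 0, "y": 0, "z": 0, "roll": 0},
    {"grip": 0, "x": 0, "y": 0, "z": 0, "roll": 0}
  ]
}}

```text
clock: 18.08
tcp_pos: [0.541, -0.1945, 0.0742]
orientation: [0.0, 0.005, 1.0, 0.009]
wrist_force: [-0.2, 0.3, 0.9]
finger_gap: 0.0856
grip_force: 0.0
```

>>> {"name": "servo_tool", "arguments": {
  "increments": [
    {"grip": 0, "x": 0, "y": 0, "z": -10, "roll": 0},
    {"grip": 0, "x": 0, "y": 0, "z": -30, "roll": 0},
    {"grip": 0, "x": 0, "y": 0, "z": -40, "roll": 0},
    {"grip": 0, "x": 0, "y": 0, "z": -30, "roll": 0},
    {"grip": 0, "x": 0, "y": 0, "z": -20, "roll": 0}
  ]
}}

```text
clock: 18.5
tcp_pos: [0.542, -0.1974, 0.2088]
orientation: [0.002, 0.005, 1.0, 0.008]
wrist_force: [-0.5, 0.7, 0.5]
finger_gap: 0.0853
grip_force: 0.0
```

>>> {"name": "servo_tool", "arguments": {
  "increments": [
    {"grip": 0, "x": 0, "y": 0, "z": 0, "roll": 0},
    {"grip": 0, "x": 0, "y": 0, "z": 0, "roll": 0},
    {"grip": 0, "x": 0, "y": 0, "z": 0, "roll": 0},
    {"grip": 0, "x": 0, "y": 0, "z": 0, "roll": 0},
    {"grip": 0, "x": 0, "y": 0, "z": 0, "roll": 0}
  ]
}}

```text
clock: 18.92
tcp_pos: [0.54, -0.1963, 0.2027]
orientation: [-0.001, 0.005, 1.0, 0.01]
wrist_force: [0.2, 0.0, -0.5]
finger_gap: 0.0855
grip_force: 0.0
```

Run:
```python
from h import *
im,T=wshot("w8"); show()
def ct(z):
    h=cv2.cvtColor(im,cv2.COLOR_RGB2HSV); m=((h[...,1]<60)&(h[...,2]>70)).astype(np.uint8); m[330:]=0
    n,l,s,c=cv2.connectedComponentsWithStats(m)
    for i in range(1,n):
        if s[i,4]<4000: continue
        r=cv2.minAreaRect(np.argwhere(l==i)[:,::-1].astype(np.float32)); P=wcast(T,cv2.boxPoints(r),z)
        e=[P[1]-P[0],P[2]-P[1]]; e.sort(key=np.linalg.norm); a=e[1]*np.sign(e[1][0])
        print("blob",c[i],"mid",np.round(P.mean(0),4),"size",[round(np.linalg.norm(v),4) for v in e],"yaw",round(np.arctan2(a[1],a[0]),4))
ct(.112)
w=cv2.resize(im[:,:,::-1],(400,300)); s=cv2.resize(env.read_camera("side")[100:300,170:437,::-1],(400,300),interpolation=cv2.INTER_CUBIC)
cv2.imwrite("pics/chk.png",np.hstack([w,s]))
goto(.528,.087,.2,np.pi-.087)
```

```text
t 18.97 tcp [ 0.5402 -0.1964  0.2028] yaw 3.1307 tilt 0.0199 F [-0.11  0.41  0.15] gap 0.0859 grip 0.0
blob [317.82638548 227.76194213] mid [ 0.5339 -0.1948  0.112 ] size [np.float64(0.0336), np.float64(0.1354)] yaw -0.0287
blob [599.06487188 213.6280679 ] mid [0.5199 0.0412 0.112 ] size [np.float64(0.1071), np.float64(0.1251)] yaw -0.0748
to go tool mm [ 15.4 283.2   8.6] roll 4.36
```

View pics/chk.png

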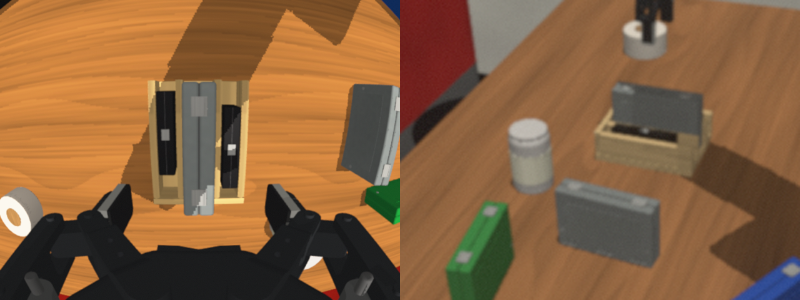

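Left: the light case sits along the slot at (198,150) between the black boxes. Right: it stands upright in the rack at (655,108), with the heavy case upright at (608,222). Contact came at TCP 0.0747, which matches a case fully home. Now the heavy one.

>>> {"name": "servo_tool", "arguments": {
  "increments": [
    {"grip": 0, "x": 1.9, "y": 35.6, "z": 0, "roll": 0},
    {"grip": 0, "x": 1.9, "y": 35.6, "z": 0, "roll": 0},
    {"grip": 0, "x": 1.9, "y": 35.6, "z": 0, "roll": 0},
    {"grip": 0, "x": 1.9, "y": 35.6, "z": 0, "roll": 0},
    {"grip": 0, "x": 1.9, "y": 35.6, "z": 0, "roll": 0}
  ]
}}

```text
clock: 19.43
tcp_pos: [0.5327, -0.0173, 0.2069]
orientation: [-0.0, 0.006, 1.0, 0.009]
wrist_force: [0.6, -0.3, -0.5]
finger_gap: 0.0852
grip_force: 0.0
```

>>> {"name": "servo_tool", "arguments": {
  "increments": [
    {"grip": 0, "x": 1.9, "y": 35.6, "z": 0, "roll": 0},
    {"grip": 0, "x": 1.9, "y": 35.6, "z": 0, "roll": 0},
    {"grip": 0, "x": 1.9, "y": 35.6, "z": 0, "roll": 4.4},
    {"grip": 0, "x": 0, "y": 0, "z": 0, "roll": 0},
    {"grip": 0, "x": 0, "y": 0, "z": 0, "roll": 0}
  ]
}}

```text
clock: 19.85
tcp_pos: [0.5282, 0.09, 0.209]
orientation: [-0.001, 0.042, 0.999, 0.009]
wrist_force: [0.3, 0.1, -0.1]
finger_gap: 0.0851
grip_force: 0.0
```

>>> {"name": "servo_tool", "arguments": {
  "increments": [
    {"grip": 0, "x": 0, "y": 0, "z": 0, "roll": 0},
    {"grip": 0, "x": 0, "y": 0, "z": 0, "roll": 0},
    {"grip": 0, "x": 0, "y": 0, "z": 0, "roll": 0}
  ]
}}

```text
clock: 20.1
tcp_pos: [0.5289, 0.0868, 0.2092]
orientation: [-0.0, 0.045, 0.999, 0.009]
wrist_force: [-0.5, 0.1, -0.1]
finger_gap: 0.085
grip_force: 0.0
```

Run:
```python
from h import *
casetop(*wshot("w9")); show(); goto(.527,.0883,.058,np.pi-.086)
```

```text
blob [318. 221.] 8988 mid [0.5246 0.0878 0.1   ] size [0.0328 0.1473] yaw -0.0746
blob [ 12. 280.] 2072 mid [ 0.5311 -0.2103  0.1   ] size [0.0394 0.1273] yaw -0.0081
blob [591. 265.] 1072 mid [0.5775 0.3351 0.1   ] size [0.0255 0.0715] yaw 1.5396
t 20.15 tcp [0.5289 0.0868 0.2093] yaw 3.0521 tilt 0.0185 F [0.32 0.31 0.18] gap 0.0851 grip 0.0
to go tool mm [  1.8  -1.5 151.3] roll -0.2
```

>>> {"name": "servo_tool", "arguments": {
  "increments": [
    {"grip": 0, "x": 2, "y": -1.5, "z": 20, "roll": -0.2},
    {"grip": 0, "x": 0, "y": 0, "z": 38, "roll": 0},
    {"grip": 0, "x": 0, "y": 0, "z": 38, "roll": 0},
    {"grip": 0, "x": 0, "y": 0, "z": 30, "roll": 0},
    {"grip": 0, "x": 0, "y": 0, "z": 16, "roll": 0}
  ]
}}

```text
clock: 20.57
tcp_pos: [0.5243, 0.0883, 0.0637]
orientation: [-0.003, 0.043, 0.999, 0.009]
wrist_force: [0.1, -0.5, 0.7]
finger_gap: 0.0852
grip_force: 0.0
```

>>> {"name": "servo_tool", "arguments": {
  "increments": [
    {"grip": 0, "x": 0, "y": 0, "z": 8, "roll": 0},
    {"grip": 0, "x": 0, "y": 0, "z": 0, "roll": 0},
    {"grip": 0, "x": 0, "y": 0, "z": 0, "roll": 0},
    {"grip": 1, "x": 0, "y": 0, "z": 0, "roll": 0},
    {"grip": 1, "x": 0, "y": 0, "z": 0, "roll": 0}
  ],
  "grip_force": 60
}}

```text
clock: 20.98
tcp_pos: [0.5282, 0.0894, 0.0612]
orientation: [0.001, 0.042, 0.999, 0.009]
wrist_force: [-0.1, -0.4, 0.4]
finger_gap: 0.0636
grip_force: 0.0
```

>>> {"name": "servo_tool", "arguments": {
  "increments": [
    {"grip": 1, "x": 0, "y": 0, "z": 0, "roll": 0},
    {"grip": 1, "x": 0, "y": 0, "z": 0, "roll": 0},
    {"grip": 1, "x": 0, "y": 0, "z": 0, "roll": 0},
    {"grip": 1, "x": 0, "y": 0, "z": 0, "roll": 0},
    {"grip": 1, "x": 0, "y": 0, "z": 0, "roll": 0}
  ]
}}

```text
clock: 21.4
tcp_pos: [0.5275, 0.0893, 0.0606]
orientation: [0.001, 0.042, 0.999, 0.009]
wrist_force: [-1.2, -1.6, 6.5]
finger_gap: 0.0356
grip_force: 60.9
```

Run:
```python
from h import *
show()
```

```text
t 21.40 tcp [0.5275 0.0893 0.0606] yaw 3.0575 tilt 0.0180 F [-1.21 -1.55  6.48] gap 0.0356 grip 60.9
```

>>> {"name": "servo_tool", "arguments": {
  "increments": [
    {"grip": 1, "x": 0, "y": 0, "z": -10, "roll": 0},
    {"grip": 1, "x": 0, "y": 0, "z": -20, "roll": 0},
    {"grip": 1, "x": 0, "y": 0, "z": -25, "roll": 0},
    {"grip": 1, "x": 0, "y": 0, "z": -25, "roll": 0},
    {"grip": 1, "x": 0, "y": 0, "z": -25, "roll": 0}
  ]
}}

```text
clock: 21.82
tcp_pos: [0.5249, 0.0878, 0.1644]
orientation: [-0.002, 0.042, 0.999, 0.009]
wrist_force: [0.6, -0.1, -8.5]
finger_gap: 0.0356
grip_force: 61.1
```

>>> {"name": "servo_tool", "arguments": {
  "increments": [
    {"grip": 1, "x": 0, "y": 0, "z": -25, "roll": 0},
    {"grip": 1, "x": 0, "y": 0, "z": -25, "roll": 0},
    {"grip": 1, "x": 0, "y": 0, "z": -20, "roll": 0},
    {"grip": 1, "x": 0, "y": 0, "z": -10, "roll": 0},
    {"grip": 1, "x": 0, "y": 0, "z": 0, "roll": 0}
  ]
}}

```text
clock: 22.23
tcp_pos: [0.5273, 0.0862, 0.2463]
orientation: [0.001, 0.042, 0.999, 0.009]
wrist_force: [0.7, -0.9, -8.3]
finger_gap: 0.0352
grip_force: 61.1
```

>>> {"name": "servo_tool", "arguments": {
  "increments": [
    {"grip": 1, "x": 0, "y": 0, "z": 0, "roll": 0},
    {"grip": 1, "x": 0, "y": 0, "z": 0, "roll": 0},
    {"grip": 1, "x": 0, "y": 0, "z": 0, "roll": 0},
    {"grip": 1, "x": 0, "y": 0, "z": 0, "roll": 0},
    {"grip": 1, "x": 0, "y": 0, "z": 0, "roll": 0}
  ]
}}

```text
clock: 22.65
tcp_pos: [0.526, 0.0862, 0.2433]
orientation: [-0.001, 0.042, 0.999, 0.009]
wrist_force: [-0.3, -1.0, -7.7]
finger_gap: 0.0356
grip_force: 61.1
```

>>> {"name": "servo_tool", "arguments": {
  "increments": [
    {"grip": 1, "x": 0, "y": 0, "z": 0, "roll": 0},
    {"grip": 1, "x": 0, "y": 0, "z": 0, "roll": 0},
    {"grip": 1, "x": 0, "y": 0, "z": 0, "roll": 0},
    {"grip": 1, "x": 0, "y": 0, "z": 0, "roll": 0},
    {"grip": 1, "x": 0, "y": 0, "z": 0, "roll": 0}
  ]
}}

```text
clock: 23.07
tcp_pos: [0.5267, 0.0861, 0.2445]
orientation: [-0.0, 0.042, 0.999, 0.009]
wrist_force: [0.2, 0.6, -7.5]
finger_gap: 0.0356
grip_force: 61.1
```

Run:
```python
from h import *
show(); print(env.get_state()['qvel'])
# held case top must project at TCP+.039 height: grey at its near end in the wrist view
im,T=wshot("w10"); show()
h=cv2.cvtColor(im,cv2.COLOR_RGB2HSV); m=(h[...,1]<60)&(h[...,2]>70)
col=np.where(m[:300,318])[0]; row=np.where(m[180,200:440])[0]+200
print("held case rows",col[:1],"cols",row[:1],row[-1:])
im=env.read_camera("side"); b=np.load("side0.npy"); 
for n,(x0,x1,y0,y1) in dict(tin=(240,275,180,230),hammer=(185,335,340,400)).items(): print(n,"mean change",abs(im[y0:y1,x0:x1].astype(int)-b[y0:y1,x0:x1]).mean())
```

```text
t 23.07 tcp [0.5267 0.0861 0.2445] yaw 3.0574 tilt 0.0186 F [ 0.15  0.61 -7.55] gap 0.0356 grip 61.1
[-0.00037921  0.00086045  0.00129922 -0.00108016 -0.00078635  0.00300687]
t 23.12 tcp [0.5266 0.0861 0.2445] yaw 3.0574 tilt 0.0186 F [ 1.15 -0.01 -7.55] gap 0.0357 grip 61.1
held case rows [111] cols [258] [378]
tin mean change 11.40304761904762
hammer mean change 9.661037037037037
```

```bash
python3 -c "
from workcell import env
print(env.hand_in())"
```

```text
the job is handed in; nothing more can be done
None
```

I handed the job in at about 23 s of the 69 s allowed, with the light case (about 4.2 N) home in the rack slot and let go, and the heavy case (about 7.3 N) held upright and still, its middle about 0.23 m above the bench; hand-in returned no verdict.

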